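# Open the dust-extractor hatch and shake the filter

## Robot

A 7-joint arm with a two-finger parallel gripper is mounted at the origin on the work surface. World frame = base frame: x ahead of the robot, y to its left, z up, the work surface at z = 0. Lengths are in mm, angles in rad, forces in N, time in s.
With the tool pointing down it reaches from about 400 to 850 mm from the base axis. Payload 6.9 kg.
Tool frame: the origin (TCP) lies at the very end of the fingers, on their centre line; the grasp point (between the pads) lies 19 mm behind it; z points along the fingers, y is the line along which they close (so a half turn about z gives the same grasp; the last joint's range is limited). The gripper opens to 85 mm and grips with 20 to 120 N. Pads are 22 mm wide; open, the fingers measure 114 mm over their backs; the gripper's body (76 mm by 85 mm) begins 54 mm behind the grasp point. The pads swing forward as they close: fully open they stand 13 mm farther back than shut.
Start: joints at [1.377, 0.507, -0.238, 1.5, 0.126, 1.149, -0.155], TCP at [183.954, -597.304, 231.275] pointing down, gripper open.
Joint ranges: [-3.08, 3.08], [-0.24, 2.05], [-1.43, 1.35], [0, 2.5], [-1.52, 4.66], [0.17, 1.96], [-2.89, 2.89]. Speed limits (rad/s): [2.39, 2.39, 3.14, 3.14, 3.14, 3.14, 3.14].

## Interface

Orientations are given as [roll, pitch, yaw] about the fixed x, y, z axes, in that order (R = Rz(yaw) Ry(pitch) Rx(roll)).
In Python, from workcell import * gives the robot as it stands. The module is installed in compiled form; this text tells all that it offers.
- The arm moves only by the tool play_rows, never from a script. Its argument "moves" is a list of rows, each an object of numbers: "tx", "ty", "tz": the shift along the tool's x, y, z in mm; "wx", "wy", "wz": the turn, a rotation vector about the tool's x, y, z in rad; "claw": the closure, from -1 (fully open) to 1 (shut), so that 0 is half open. In form: [{"tx": .., "ty": .., "tz": .., "wx": .., "wy": .., "wz": .., "claw": ..}, ...]. A call has exactly 10 rows; each row is the pose to reach, as a shift and turn from the pose commanded when the call began, along the tool's axes at that moment; what a row does not reach only later rows make up. A row lasts 1/8 s, in which the tool goes at most 62.5 mm and 10.7 degrees, less where a joint would pass 70% of its speed; a pose out of reach is approached as far as the arm can. A call with a gripper value outside its range is refused whole. The fingers move at their own pace and stop on an object; "grip_force" is the grip in N (left out, the last holds). Time passes only in rows, so rows that repeat a pose let the fingers close, or fill a call up. It gives the time, the measured TCP pose, the force, the opening and the grip force at its end, in the units of the state.
- sense(): the state, without advancing time (a new reading comes with each control period).
- camera(name): name is "scene" or "side" or "wrist"; returns a dict with "frame" (480x640x3 uint8, red, green, blue), "mtx" (3x3 intrinsics, pixels), "D" ([k1, k2, p1, p2, k3] as OpenCV has them; the pictures are not rectified), "extrinsics" (4x4, takes a point from world to camera coordinates); the wrist camera has in their place "mount" (4x4, takes a point from camera to tool coordinates, whose origin is the TCP and whose axes are the flange's). Camera axes: x right, y up, looking along -z (the intrinsics and any distortion apply to the point x, -y, -z); pixel columns grow to the right and rows downward; lengths in mm; the calibration is good to about 2 mm. A picture is of the moment at which its call begins: read the wrist's pose just before it. There is no depth.
- hand_in(): hands the job in; it is judged then, once.
The state is a dict: "clock": time; "q": joint angles; "joint_vel": joint speeds; "effort": joint torques, N m; "position": TCP position; "tool_rot": TCP orientation; "wrist_force": force on the tool from outside, world axes, zero at the start; "ft_torque": the same for the moment, N m; "opening": finger opening in mm; "grip_force": force on a finger pad.
Only numpy, scipy, OpenCV 4.12 (cv2) and the standard library are available. Lean on these libraries where they do the work, as an engineer would, in place of code of your own. Each camera call takes 0.05 s, during which the arm holds its last target. There are 200 camera calls.

## Task

Open the filter hatch of the sloping dust extractor: lift it off its recessed seat, slide it sideways in its channels all the way to the end stop and leave it lying there on the parking deck, without forcing it hard up against the channel lips. Then pull the red sprung shaker knob in the open filter well straight out to its stop, hold it there for half a second and let it spring back home. Leave the jar, the bone and the brush where they are.

Things in the scene. Friction and masses are not known exactly. Their poses are not given: they have to be found in the camera images.
- extractor: The dust extractor, fixed on the bench, about 180 mm deep, 290 wide, 276 high; origin on the bench under the middle of its sloping trough; x level towards its high rear side (roughly away from the robot), y to the robot's left, z up.
- light_bar (a point): Middle of the underside of the extractor's white light bar, 250 mm above the bench: 55 mm deep (x), 260 long (y), 26 high, on two posts. Its front edge is 27 mm nearer the robot (extractor x = 9 mm) and blocks the space straight above handle and knob: reach them with the tool leaning back, about square to the slope.
- deck: The extractor's blue trough (fixed to it), tilted 25 degrees: x up the slope, y sideways (level, robot's left), z square out of the slope, leaning 25 degrees from vertical towards the robot. Origin mid-slope at the surface of the steel parking deck (z = 0), 100 mm above the bench. Parking deck: y -1 to +115, x -57 to +57 mm. Filter well: y -115 to -1 mm, floor at z = -60 mm.
- seat (a point): Centre of the hatch's seat, at deck x 0, y -58, z -10 mm; deck frame. The seat is two ledges along the well's upper and lower sides (deck |x| 46 to 57 mm), 10 mm below the parking deck; the recess is 114 x 114 mm.
- open_stop (a point): Where the hatch's origin is when the open hatch touches its stops: deck x 0, y +60, z 0 mm; deck frame. Black rubber stops stand in the channels at deck y = +115 and -115 mm; between them the end walls reach only z = 0. Channels: |x| up to 57 mm, roofed by aluminium lips over |x| 46 to 70 mm, z 11 to 15 mm, all along y.
- hatch: Loose green plate 110 x 110 x 6 mm with orange handle, 0.25 to 0.5 kg; origin mid-underside, axes as the deck's. Starts on its seat, about 2 mm play in x and y. Lifted square to the slope it clears the parking deck's edge after 10 mm and meets the lips after 15: feel for the lips, ease back 2 mm, slide to +y. Open means deck y over 53 mm, lying on the parking deck.
- hatch_grip (a point): Middle of the orange handle, 29 mm above the hatch's underside; axes as the hatch's. A bar 50 mm long up the slope (x), 12 thick (y), 22 high, from 18 to 40 mm above the underside, on two short posts: pinch it across y.
- shaker_knob (a point): Middle of the outer end face of the red shaker knob: a cylinder 22 mm in diameter, 21 long, along the deck's z, on an 8 mm rod. Home: deck x -20, y -58, z -13 mm, under the closed hatch. The well around it is free for fingers, deck y -115 to -1, x -46 to +46 mm, down to z = -58 mm.
- shaker (a joint): How far the knob is pulled out along the deck's z axis, m: 0 home, 0.025 at its stop. The spring pulls it back with about 4 N at home and 9 N at the stop.
- resin: Bystander: closed jar, 48 mm diameter, 85 mm high, standing on the bench; origin in the middle of its underside.
- bone: Bystander: pale fossil bone with brown shaft, about 34 x 108 x 18 mm, lying on the bench; origin under its middle.
- brush: Bystander: brush 160 mm long lying on the bench.
Mind the look-alikes: they are no part of the job. Leave any blue or yellow look-alike of the hatch alone.

How it is judged (in metres and radians):
On the way, in this order (a step that is already met when the one before it is completed fails the run):
1. the hatch is lifted off its seat, still over the filter well (z of hatch in the frame of deck above -0.002 m and y of hatch in the frame of deck below -0.045 m), for 0.1 s.
2. the hatch is slid sideways to its end stop (y of hatch in the frame of deck above 0.053 m and z of hatch in the frame of deck above -0.0025 m), for 0.2 s.
3. the shaker knob is pulled out to its stop (all of step 2 and value of joint shaker above 0.022 m), for 0.3 s.
At the end, for the whole second after the job is handed in: The hatch lies flat and at rest on the parking deck (underside within 2.5 mm of it, within 3 degrees), slid home to its end stop (deck y above 53 mm), and the shaker knob is back home (within 3 mm) (all of step 2 and z of hatch in the frame of deck below 0.0025 m and angle between the z axis of hatch and the z axis of deck, either way round below 0.05 rad and linear speed of hatch below 0.01 m/s and value of joint shaker below 0.003 m); the robot touches nothing.
It fails at once if the hatch is forced hard (over 50 N) up against the channel lips (contact force between hatch and extractor above 50 N and z of hatch in the frame of deck above 0.003 m).
It fails at once if a bystander (jar, bone or brush) is moved by more than 20 mm (distance of any of resin, bone, brush from where it was at the start of the episode above 0.02 m).
It also fails if it takes over 54 s, if anything falls off the work surface, if the arm or the gripper's body presses on something with over 40 N, if the wrist force passes 120 N, or if a joint passes its speed limit or range.

## Working session

There is one attempt and no reset: what is moved stays moved. The work goes in short steps, Python scripts to look and compute and a tool call to move; the robot and the scene stay as the last step left them, time stands still between calls to the robot, and variables do not carry over. Pictures are saved under pics/ and viewed, at most 10 in all, crops included, and the job is handed in when it is done.

Besides the shell and the picture viewer there is one more tool, called after "Call:" as name(argument=value, ...) on one line, values as JSON. play_rows: Moves the arm, as the interface text tells. Its arguments: {"type":"object","properties":{"moves":{"type":"array"},"grip_force":{"type":"number"}},"required":["moves"]}

```bash
mkdir -p pics; python3 - <<'E'
from workcell import *
import cv2,json
s=sense();print(s)
for n in("scene","side"):
    c=camera(n);cv2.imwrite(f"pics/{n}0.png",c["frame"][:,:,::-1]);print(n,c["mtx"],c["D"],c["extrinsics"])
E
```

```text
{'clock': 0.0, 'q': array([ 1.37750703,  0.50834731, -0.23750611,  1.50116425,  0.1257264 ,
        1.14887198, -0.15481633]), 'joint_vel': array([-3.03026953e-04, -6.04930441e-04,  1.38226820e-03, -9.99428022e-05,
       -3.03863180e-04, -8.10938079e-04, -3.26658813e-04]), 'effort': array([-8.87858168e-04, -6.20605516e+01, -2.18647465e+00, -2.49654347e+01,
        1.27959959e-02,  1.18182268e-02,  1.87531901e-05]), 'position': array([ 183.7358326 , -596.85097134,  230.41229463]), 'tool_rot': array([-3.13979442e+00,  6.44412344e-05,  2.98788425e-01]), 'wrist_force': array([ 0.19311531,  0.05367435, -0.42589891]), 'ft_torque': array([0.05167172, 0.03041544, 0.00632227]), 'grip_force': 0.0, 'opening': 85.46806963583168}
scene [[479.18177674   0.         316.99148441]
 [  0.         479.18177674 235.99882875]
 [  0.           0.           1.        ]] [-0.07655742  0.          0.          0.          0.        ] [[ 9.96547152e-01 -8.28948412e-02 -4.71364071e-03 -5.68447540e+02]
 [ 7.20483549e-02  8.35145881e-01  5.45289274e-01 -1.75479243e+02]
 [-4.12650901e-02 -5.43746083e-01  8.38234687e-01 -9.87583422e+02]
 [ 0.00000000e+00  0.00000000e+00  0.00000000e+00  1.00000000e+00]]
side [[583.07325585   0.         308.78177668]
 [  0.         583.07325585 234.60438083]
 [  0.           0.           1.        ]] [0.02876654 0.         0.         0.         0.        ] [[-9.66731570e-01 -2.55589284e-01  1.02073441e-02  5.92269096e+02]
 [ 1.34997277e-01 -4.75900882e-01  8.69076570e-01 -2.02635113e+02]
 [-2.17268975e-01  8.41541721e-01  4.94572265e-01 -1.17979883e+03]
 [ 0.00000000e+00  0.00000000e+00  0.00000000e+00  1.00000000e+00]]
```

View pics/scene0.png

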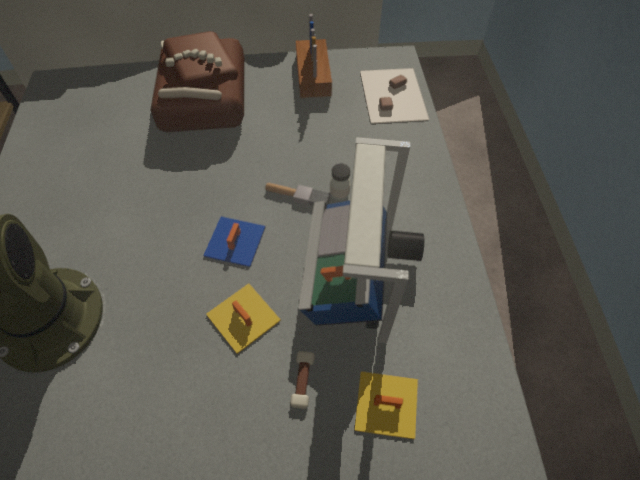

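View pics/side0.png

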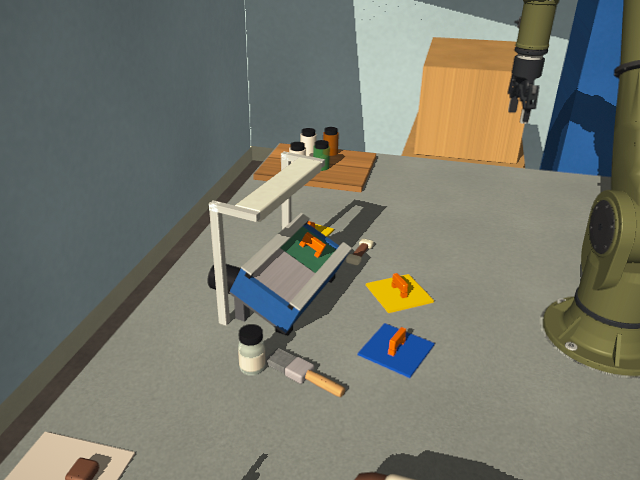

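Scene: extractor with light bar at about (350-405, 140-275), hatch with orange handle at (332,272). Side: handle at (313,245), bar from (212,205) to (320,160). The jar, bone and brush are at scene (340,180), (302,385) and (300,190). Next are zooms of both views for corners.

```bash
python3 - <<'E'
import cv2,numpy as np
a=cv2.imread("pics/scene0.png")[130:330,290:430]; b=cv2.imread("pics/side0.png")[145:345,200:370]
f=lambda i:cv2.resize(i,None,fx=2.5,fy=3,interpolation=cv2.INTER_CUBIC)
o=np.hstack([f(a),f(b)]);o=np.clip(o*1.3,0,255).astype('uint8');print(o.shape);cv2.imwrite("pics/z.png",o)
E
cat > h.py <<'E'
from workcell import *
import numpy as np,cv2
from scipy.spatial.transform import Rotation as R
def ray(c,uv,E=None):
    E=c["extrinsics"] if E is None else E
    p=cv2.undistortPoints(np.array([[uv]],float),c["mtx"],np.array(c["D"]))[0,0]
    d=E[:3,:3].T@np.array([p[0],-p[1],-1.]);return -E[:3,:3].T@E[:3,3],d/np.linalg.norm(d)
def tri(rs):
    A=sum(np.eye(3)-np.outer(d,d) for o,d in rs);b=sum((np.eye(3)-np.outer(d,d))@o for o,d in rs)
    p=np.linalg.solve(A,b);return p,[np.linalg.norm((np.eye(3)-np.outer(d,d))@(p-o)) for o,d in rs]
def plane(r,z): o,d=r;return o+d*(z-o[2])/d[2]
def orange(c):
    h=cv2.cvtColor(c["frame"],cv2.COLOR_RGB2HSV);m=cv2.inRange(h,(3,170,90),(16,255,255))
    n,l,s,ce=cv2.connectedComponentsWithStats(m);return [(s[i],ce[i].round(1)) for i in range(1,n) if s[i][4]>30]
E
python3 - <<'E'
from h import *
for n in("scene","side"):
    for s,c in orange(camera(n)):print(n,s,c)
E
```

```text
(600, 775, 3)
scene [322 268  14   6  35] [327.9 269.9]
scene [232 301  18  20 128] [240.8 310.5]
scene [380 395  23  10 146] [391.3 399.7]
side [324 132  14  24 182] [331.3 142.7]
side [306 181  32   8  51] [321.1 185.9]
side [299 232  27  26 293] [312.6 243.6]
side [392 273  16  25 232] [399.9 284.5]
side [388 327  18  29 257] [396.6 340.5]
```

View pics/z.png

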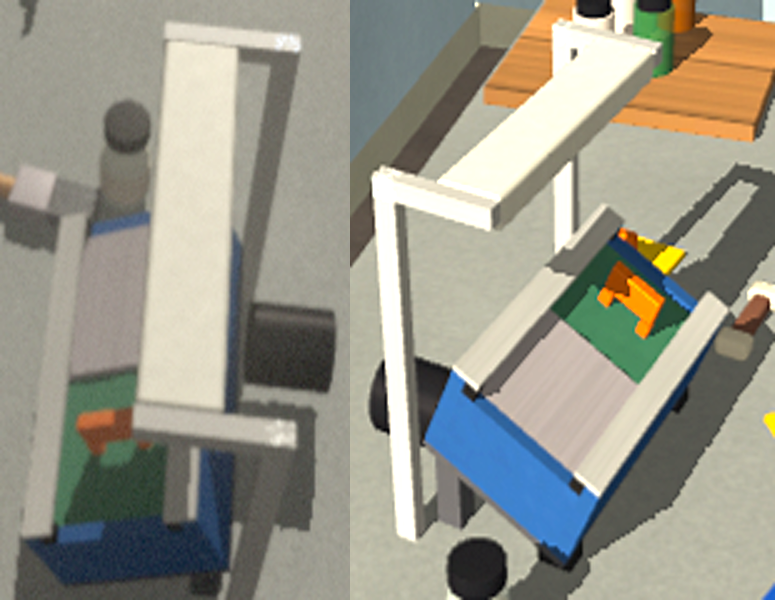

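Zooms: the scene's lower lip ends are at (315,201) and (299-311,309), the side's at (289-300,308) and (342-352,243-247). The handle is clear in both views and partly under the bar in the scene.

```bash
python3 - <<'E'
from h import *
A=camera("scene");B=camera("side")
P={"lo_in+":((86,213),(572,488)),"lo_in-":((52,537),(705,292)),"lo_out+":((62,215),(600,492)),"lo_out-":((23,537),(730,305)),
"up_in-":((165,522),(622,217)),"bar+":((166,25),(497,205)),"bar-":((135,405),(660,48)),"handle_lo":((78,418),(661,300))}
D={}
for k,(a,b) in P.items():
    p,e=tri([ray(A,(290+a[0]/2.5,130+a[1]/3)),ray(B,(200+(b[0]-350)/2.5,145+b[1]/3))]);D[k]=p;print(k,p.round(1),np.round(e,1))
t=np.radians(25);dk=lambda x,z:np.array([x*np.cos(t)-z*np.sin(t),100+x*np.sin(t)+z*np.cos(t)])
v=D["lo_in+"]-D["lo_in-"]+D["lo_out+"]-D["lo_out-"];yaw=np.arctan2(-v[0],v[1]);print("yaw",yaw,"len",np.linalg.norm(v)/2)
ex=np.array([np.cos(yaw),np.sin(yaw)]);ey=np.array([-ex[1],ex[0]])
for a,x in(("lo_in",-46),("lo_out",-70)):
    m=(D[a+"+"]+D[a+"-"])/2;q=dk(x,15);print(a,"origin",m[:2]-q[0]*ex,"z",m[2],q[1])
h=D["handle_lo"];print("handle_lo in model",dk(-25,30), (h))
E
```

```text
lo_in+ [602.4 193.1  86.2] [0.7 0.7]
lo_in- [553.6 -62.7  93. ] [0.4 0.4]
lo_out+ [581.  192.4  86.9] [1.1 1.1]
lo_out- [530.8 -58.6  87.8] [1.4 1.4]
up_in- [634.8 -79.2 136. ] [0.2 0.2]
bar+ [658.9 187.8 277.5] [1.9 1.9]
bar- [604.9 -77.4 277.3] [2.3 2.3]
handle_lo [578.8   5.1 120.7] [0.6 0.6]
yaw -0.19290099626516216 len 258.1890472351399
lo_in origin [625.14337308  56.00473142] z 89.58165175838253 94.15417676547757
lo_out origin [624.37948019  53.50856382] z 87.39253835467002 84.01133848370078
handle_lo in model [-35.33624253 116.62377707] [578.83629416   5.08946216 120.69687055]
```

```bash
cat >> h.py <<'E'
T=np.radians(25)
def deck(o=(624.8,54.8),yaw=-0.196,zo=100):
    Rd=R.from_euler("z",yaw).as_matrix()@np.array([[np.cos(T),0,-np.sin(T)],[0,1,0],[np.sin(T),0,np.cos(T)]]);return Rd,np.array([*o,zo])
def grasp_R(Rd): return np.column_stack([Rd[:,0],-Rd[:,1],-Rd[:,2]])
def rel(p0,R0,p1,R1):
    return (R0.T@(p1-p0)).round(1),R.from_matrix(R0.T@R1).as_rotvec().round(3)
def cur():
    s=sense();return s["position"],R.from_euler("xyz",s["tool_rot"]).as_matrix(),s
E
python3 - <<'E'
from h import *
p,M,s=cur();Rd,o=deck()
G=grasp_R(Rd);tgt=o+Rd@[0,-58,190];print(tgt)
print(rel(np.array([183.954,-597.304,231.275]),R.from_euler("xyz",[np.pi,0,.2988]).as_matrix(),tgt,G), s["tool_rot"])
E
```

```text
[534.74459863  13.5482324  272.19847954]
(array([ 515.1, -480.5,  -40.9]), array([-0.108,  0.427,  0.487])) [-3.14094682e+00 -2.47670625e-06  2.98791092e-01]
```

Call:
play_rows(moves=[{"tx": 25, "ty": -24, "tz": -5, "wx": -0.01, "wy": 0.04, "wz": 0.05, "claw": -1}, {"tx": 55, "ty": -52, "tz": -10, "wx": -0.02, "wy": 0.085, "wz": 0.1, "claw": -1}, {"tx": 90, "ty": -84, "tz": -15, "wx": -0.033, "wy": 0.13, "wz": 0.15, "claw": -1}, {"tx": 125, "ty": -116, "tz": -20, "wx": -0.044, "wy": 0.17, "wz": 0.2, "claw": -1}, {"tx": 160, "ty": -149, "tz": -25, "wx": -0.054, "wy": 0.213, "wz": 0.244, "claw": -1}, {"tx": 195, "ty": -182, "tz": -30, "wx": -0.065, "wy": 0.256, "wz": 0.292, "claw": -1}, {"tx": 230, "ty": -214, "tz": -35, "wx": -0.076, "wy": 0.3, "wz": 0.34, "claw": -1}, {"tx": 265, "ty": -247, "tz": -40, "wx": -0.086, "wy": 0.342, "wz": 0.39, "claw": -1}, {"tx": 300, "ty": -280, "tz": -41, "wx": -0.097, "wy": 0.384, "wz": 0.438, "claw": -1}, {"tx": 335, "ty": -312, "tz": -41, "wx": -0.108, "wy": 0.427, "wz": 0.487, "claw": -1}])

```text
clock: 1.55
position: [412.9, -199.1, 272.8]
tool_rot: [3.141, -0.438, -0.198]
wrist_force: [0.9, -0.4, -0.4]
opening: 85.6
grip_force: 0.0
```

```bash
python3 - <<'E'
from h import *
p,M,s=cur();Rd,o=deck()
print(p,s["tool_rot"],s["q"].round(2),rel(p,M,o+Rd@[0,-58,190],grasp_R(Rd)))
E
```

```text
[ 412.90093629 -199.14673376  272.81952906] [ 3.14144076 -0.43849944 -0.19783547] [ 0.98  0.01 -0.49  2.19 -0.23  0.54 -1.1 ] (array([  70.1, -232.5,   33.5]), array([ 0.001, -0.002, -0.002]))
```

Call:
play_rows(moves=[{"tx": 9, "ty": -31, "tz": 4, "claw": -1}, {"tx": 19, "ty": -64, "tz": 9, "claw": -1}, {"tx": 29, "ty": -97, "tz": 14, "claw": -1}, {"tx": 39, "ty": -130, "tz": 19, "claw": -1}, {"tx": 49, "ty": -163, "tz": 24, "claw": -1}, {"tx": 59, "ty": -196, "tz": 28, "claw": -1}, {"tx": 66, "ty": -220, "tz": 32, "claw": -1}, {"tx": 70, "ty": -232, "tz": 34, "claw": -1}, {"tx": 70, "ty": -232, "tz": 34, "claw": -1}, {"tx": 70, "ty": -232, "tz": 34, "claw": -1}])

```text
schema error: expected keys tx, ty, tz, wx, wy, wz, claw
```

```bash
python3 - <<'E'
from h import *
p,M,s=cur();print(p,s["tool_rot"],s["q"].round(2))
c=camera("wrist");cv2.imwrite("pics/w1.png",c["frame"][:,:,::-1]);print(c["mtx"],c["D"],c["mount"]);np.savez("w1.npz",p=p,M=M)
print(orange(c))
E
```

```text
[ 412.90093629 -199.14673376  272.81952906] [ 3.14144076 -0.43849944 -0.19783547] [ 0.98  0.01 -0.49  2.19 -0.23  0.54 -1.1 ]
[[356.02022725   0.         319.87010092]
 [  0.         356.02022725 243.16784204]
 [  0.           0.           1.        ]] [-0.04094704  0.          0.          0.          0.        ] [[ 1.16954222e-03  9.54884663e-01  2.96974599e-01  7.54620553e+01]
 [ 9.99998990e-01 -8.76818757e-04 -1.11888444e-03 -2.80041544e-01]
 [-8.08012694e-04  2.96975608e-01 -9.54884724e-01 -1.41099318e+02]
 [ 0.00000000e+00  0.00000000e+00  0.00000000e+00  1.00000000e+00]]
[(array([296,  56,   9,  28, 123], dtype=int32), array([300.2,  71. ]))]
```

View pics/w1.png

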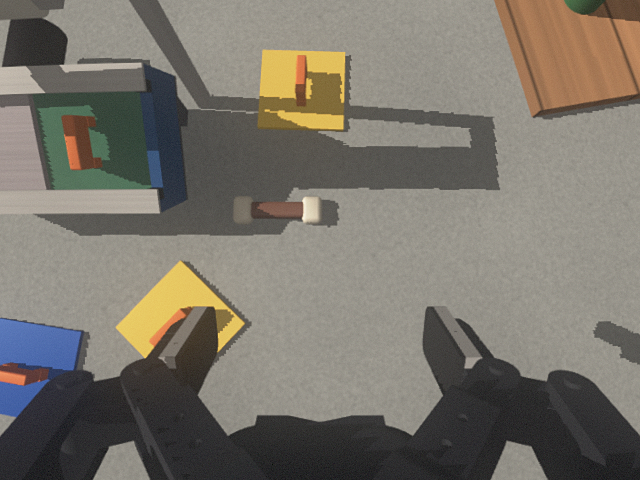

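Wrist view (move was refused, so taken from the interim pose): hatch handle at (75,142), lower lip end at (160,190-213), lips level in the image, so the yaw fits. Repeating the move with all keys.

Call:
play_rows(moves=[{"tx": 9, "ty": -31, "tz": 4, "wx": 0, "wy": 0, "wz": 0, "claw": -1}, {"tx": 19, "ty": -64, "tz": 9, "wx": 0, "wy": 0, "wz": 0, "claw": -1}, {"tx": 29, "ty": -97, "tz": 14, "wx": 0, "wy": 0, "wz": 0, "claw": -1}, {"tx": 39, "ty": -130, "tz": 19, "wx": 0, "wy": 0, "wz": 0, "claw": -1}, {"tx": 49, "ty": -163, "tz": 24, "wx": 0, "wy": 0, "wz": 0, "claw": -1}, {"tx": 59, "ty": -196, "tz": 28, "wx": 0, "wy": 0, "wz": 0, "claw": -1}, {"tx": 66, "ty": -220, "tz": 32, "wx": 0, "wy": 0, "wz": 0, "claw": -1}, {"tx": 70, "ty": -232, "tz": 34, "wx": 0, "wy": 0, "wz": 0, "claw": -1}, {"tx": 70, "ty": -232, "tz": 34, "wx": 0, "wy": 0, "wz": 0, "claw": -1}, {"tx": 70, "ty": -232, "tz": 34, "wx": 0, "wy": 0, "wz": 0, "claw": -1}])

```text
clock: 2.85
position: [533.4, 11.1, 270.8]
tool_rot: [3.141, -0.436, -0.196]
wrist_force: [0.8, 0.3, 0.2]
opening: 85.4
grip_force: 0.0
```

```bash
python3 - <<'E'
from h import *
p,M,s=cur();print(p,s["tool_rot"],s["q"].round(2),s["wrist_force"])
c=camera("wrist");cv2.imwrite("pics/w2.png",c["frame"][:,:,::-1]);np.savez("w2.npz",p=p,M=M)
print(orange(c))
E
```

```text
[533.40829532  11.0793023  270.84833124] [ 3.14081899 -0.43550886 -0.19647844] [ 0.43  0.16 -0.7   2.05  0.5   0.62 -2.37] [0.82044359 0.31102153 0.19867837]
[(array([491, 121,   8,  23,  89], dtype=int32), array([494.8, 133.9])), (array([483, 128,   7,  21,  82], dtype=int32), array([486.1, 138.7])), (array([312, 214,  12,  35, 183], dtype=int32), array([316. , 230.3])), (array([357, 375,  40,  40, 581], dtype=int32), array([376.4, 398. ]))]
```

View pics/w2.png

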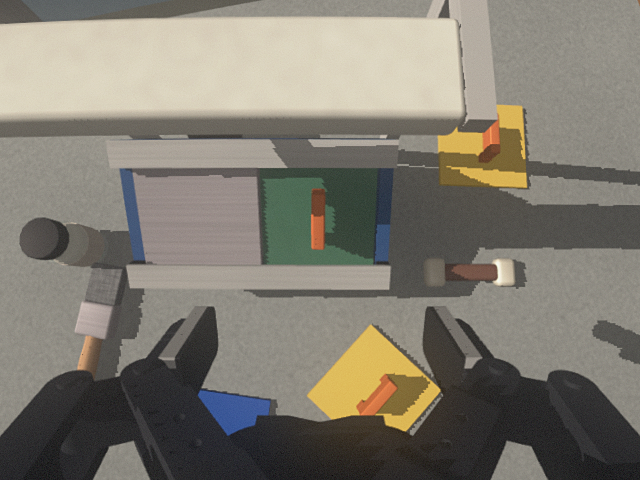

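Wrist view from above: handle bar at (312-325, 188-248), lower lip (128-390, 264-290), upper lip (108-398, 142-167), deck edge at u=262. All in one deck-aligned picture; check the model against it.

```bash
cat >> h.py <<'E'
def wE(c,p,M):
    Tt=np.eye(4);Tt[:3,:3]=M;Tt[:3,3]=p;return np.linalg.inv(Tt@c["mount"])
def ondeck(r,Rd,o,z):
    a=Rd.T@(r[0]-o);b=Rd.T@r[1];return a+b*(z-a[2])/b[2]
E
python3 - <<'E'
from h import *
c=camera("wrist");Rd,o=deck();E={}
for k in("w1","w2"):
    f=np.load(k+".npz");E[k]=wE(c,f["p"],f["M"])
for n,uv,z in(("handle",(318.5,218),30),("handle lo",(318,248),30),("handle hi",(318.5,188),30),("lo_in-",(390,264.5),15),("lo_out-",(390,290),15),("lo_in+",(128.5,265),15),("lo_out+",(129,290),15),("up_in-",(397,167),15),("up_in+",(110,167),15),("deckedge lo",(262,264),0),("deckedge hi",(260,168),0)):
    print(n,ondeck(ray(c,uv,E["w2"]),Rd,o,z).round(1))
for n,a,b in(("lo_in-",(160,190),(390,264.5)),("lo_out-",(158,213),(390,290)),("up_in-",(146,92),(397,167))):
    q,e=tri([ray(c,a,E["w1"]),ray(c,b,E["w2"])]);print(n,(Rd.T@(q-o)).round(1),np.round(e,1))
A=cv2.imread("pics/w2.png");h=cv2.cvtColor(A,cv2.COLOR_BGR2HSV)
for i in (190,200,210,220,230,240):print(i,np.where(cv2.inRange(h[i:i+1,300:340],(0,120,60),(20,255,255))[0])[0][[0,-1]]+300,A[i,308:330,2])
E
```

```text
handle [  3.4 -59.7  30. ]
handle lo [-23.9 -59.2  30. ]
handle hi [ 29.4 -59.7  30. ]
lo_in- [ -45.2 -127.4   15. ]
lo_out- [ -71.6 -129.    15. ]
lo_in+ [-45.9 122.1  15. ]
lo_out+ [-72.1 125.9  15. ]
up_in- [  45.6 -128.2   15. ]
up_in+ [ 46.3 124.3  15. ]
deckedge lo [-50.3  -3.7   0. ]
deckedge hi [43.2 -6.2  0. ]
lo_in- [ -48.7 -128.9    7.2] [0.5 0.5]
lo_out- [ -70.6 -128.4   17.5] [0.1 0.1]
up_in- [  44.3 -128.7   11.1] [1. 1.]
190 [312 324] [ 73  74  78  98 121 114 101 103 102 100 104 103 102 101  99 101  94  83
  71  62  52  50]
200 [312 324] [ 73  76  72  92 108 110 110 116 110 109 114 107 114 115 110 114 101  73
  56  57  53  54]
210 [312 324] [ 77  77  76  96 111 113 114 106 111 115 110 112 111 114 111 108  99  83
  82  76  82  79]
220 [311 324] [ 75  67  88 215 231 210 193 197 194 196 190 188 186 183 188 161 108  83
  75  75  76  79]
230 [311 324] [ 79  71  90 215 231 211 198 199 191 192 193 187 187 185 185 156 102  86
  80  79  75  84]
240 [311 324] [ 80  76  85 176 223 211 200 193 195 192 193 188 183 188 188 153 101  72
  55  55  58  57]
```

Call:
play_rows(moves=[{"tx": 0, "ty": 0, "tz": 0, "wx": 0, "wy": 0, "wz": 0.17, "claw": -1}, {"tx": 0, "ty": 0, "tz": 0, "wx": 0, "wy": 0, "wz": 0.34, "claw": -1}, {"tx": 0, "ty": 0, "tz": 0, "wx": 0, "wy": 0, "wz": 0.51, "claw": -1}, {"tx": 0, "ty": 0, "tz": 0, "wx": 0, "wy": 0, "wz": 0.68, "claw": -1}, {"tx": 0, "ty": 0, "tz": 0, "wx": 0, "wy": 0, "wz": 0.85, "claw": -1}, {"tx": 0, "ty": 0, "tz": 0, "wx": 0, "wy": 0, "wz": 1.02, "claw": -1}, {"tx": 0, "ty": 0, "tz": 0, "wx": 0, "wy": 0, "wz": 1.19, "claw": -1}, {"tx": 0, "ty": 0, "tz": 0, "wx": 0, "wy": 0, "wz": 1.36, "claw": -1}, {"tx": 0, "ty": 0, "tz": 0, "wx": 0, "wy": 0, "wz": 1.53, "claw": -1}, {"tx": 0, "ty": 0, "tz": 0, "wx": 0, "wy": 0, "wz": 1.7, "claw": -1}])

```text
clock: 4.2
position: [533.6, 11.3, 271.7]
tool_rot: [-2.728, -0.101, -1.54]
wrist_force: [0.6, 0.2, -1.4]
opening: 85.3
grip_force: 0.0
```

```bash
cat >> h.py <<'E'
Rd,O=deck((624.4,52.8))
G=np.column_stack([-Rd[:,0],Rd[:,1],-Rd[:,2]])
def to(x,y,z):
    p,M,s=cur();print("deck",(Rd.T@(p-O)).round(1),"err",R.from_matrix(G.T@M).as_rotvec().round(3),"q",s["q"].round(2),"F_deck",(Rd.T@s["wrist_force"]).round(1),"open",round(s["opening"],1),"t",s["clock"])
    print("move",*rel(p,M,O+Rd@[x,y,z],G))
E
python3 -c "
from h import *
to(0,-57.5,70)"
```

```text
deck [ -0.8 -58.3 189.8] err [-0.011  0.008 -1.818] q [-1.06  0.26  1.14  2.05 -0.29  0.57 -2.86] F_deck [-0.1  0.4 -1.5] open 85.3 t 4.2
move [ -0.2  -2.3 119.8] [ 0.011 -0.008  1.818]
```

```bash
cat > fit.py <<'E'
from h import *
import itertools
from scipy.optimize import least_squares
_,Mc,s=cur();pc=s["position"]
q=[[1.3775,.5083,-.2375,1.5012,.1257,1.1489,-.1548],[.98,.01,-.49,2.19,-.23,.54,-1.1],[.43,.16,-.70,2.05,.5,.62,-2.37],s["q"]]
t=[[-3.1398,0,.2988],[3.1414,-.4385,-.1978],[3.1408,-.4355,-.1965],s["tool_rot"]]
P=np.array([[183.7,-596.9,230.4],[412.9,-199.1,272.8],[533.4,11.1,270.8],pc])
M=[R.from_euler("xyz",a) for a in t]
def chain(q,sg):
    out=[];A=R.identity()
    for i,a in enumerate(q):
        A=A*R.from_rotvec(np.array([0,0,a*sg[i]] if i%2==0 else [0,a*sg[i],0]));out.append(A)
    return out
res=[]
for sg in itertools.product([1,-1],repeat=3):
    S=[1,1,sg[0],1,sg[1],1,sg[2]]
    C=[chain(x,S)[-1].inv()*m for x,m in zip(q,M)]
    res.append((max((C[0].inv()*c).magnitude() for c in C),S,C[0].as_rotvec()))
for r in sorted(res,key=lambda r:r[0])[:3]:print(r)
E
python3 fit.py
```

```text
(1.9212612974856165, [1, 1, -1, 1, 1, 1, 1], array([ 0.1489164 ,  0.21421486, -1.7430662 ]))
(1.9893126150936573, [1, 1, -1, 1, -1, 1, -1], array([ 0.00292232, -0.00300669, -1.95738753]))
(2.4740770718413727, [1, 1, -1, 1, -1, 1, 1], array([ 0.00318988, -0.00239903, -1.64778799]))
```

```bash
python3 - <<'E'
src=open("fit.py").read().replace("repeat=3","repeat=4").replace("S=[1,1,sg[0],1,sg[1],1,sg[2]]","S=[sg[3],1,sg[0],1,sg[1],1,sg[2]]")
src+='''
b=min(res,key=lambda r:r[0]);S=b[1]
def fk(d,q):
    A=chain(q,S);e=lambda i,v:A[i].apply(v)
    return np.array([0,0,d[0]])+e(1,[d[4],0,d[1]])+e(3,[d[5],0,d[2]])+e(6,[d[6],d[7],d[3]])
f=least_squares(lambda d:np.concatenate([(fk(d,a)-p) for a,p in zip(q,P)]),[300,400,400,200,0,0,0,0])
print(f.x.round(1),f.fun.round(1))
'''
open("fit.py","w").write(src)
E
python3 fit.py
```

```text
(0.00831176621129259, [-1, 1, -1, 1, -1, 1, -1], array([-6.44925541e-05,  2.43245628e-05,  1.57079593e+00]))
(1.0247282940681455, [-1, 1, -1, 1, 1, 1, -1], array([ 0.14799701, -0.20278467,  1.46046551]))
(1.8942862528017328, [-1, 1, -1, 1, -1, 1, 1], array([-7.07131501e-05,  1.47669648e-05,  1.88039593e+00]))
[705.4 523.7 465.2 552.6  15.2 202.1 -26.2 -45.3] [  4.5   0.3  -1.6   8.    0.1  -1.7 -10.4  -1.6   1.9   2.5   2.9   1.4]
```

```bash
python3 - <<'E'
src=open("fit.py").read().split("def fk")[0]
src+='''
def fk(d,q):
    A=chain(q,S);e=lambda i,v:A[i].apply(v)
    return np.array([0,0,d[0]])+e(2,[d[4],0,d[1]])+e(3,[d[5],0,0])+e(4,[d[7],0,d[2]])+e(5,[d[6],0,d[3]])
w=1e-3
f=least_squares(lambda d:np.concatenate([(fk(d,a)-p) for a,p in zip(q,P)]+[w*d[4:]]),[300,400,400,200,0,0,0,0])
D=f.x;print(f.x.round(1),f.fun[:12].round(1))
'''
open("fit.py","w").write(src)
E
python3 fit.py
```

```text
(0.00831176621129259, [-1, 1, -1, 1, -1, 1, -1], array([-6.44925541e-05,  2.43245628e-05,  1.57079593e+00]))
(1.0247282940681455, [-1, 1, -1, 1, 1, 1, -1], array([ 0.14799701, -0.20278467,  1.46046551]))
(1.8942862528017328, [-1, 1, -1, 1, -1, 1, 1], array([-7.07131501e-05,  1.47669648e-05,  1.88039593e+00]))
[ 304.8  688.6  382.7  595.4 -222.8   17.6 -153.5   15.4] [  8.8   6.1  -1.7   5.7  25.1 -12.4   1.6  18.3   6.    3.5  13.2   8. ]
```

Call:
play_rows(moves=[{"tx": 0, "ty": 0, "tz": 0, "wx": 0, "wy": 0, "wz": -0.18, "claw": -1}, {"tx": 0, "ty": 0, "tz": 0, "wx": 0, "wy": 0, "wz": -0.36, "claw": -1}, {"tx": 0, "ty": 0, "tz": 0, "wx": 0, "wy": 0, "wz": -0.54, "claw": -1}, {"tx": 0, "ty": 0, "tz": 0, "wx": 0, "wy": 0, "wz": -0.72, "claw": -1}, {"tx": 0, "ty": 0, "tz": 0, "wx": 0, "wy": 0, "wz": -0.9, "claw": -1}, {"tx": 0, "ty": 0, "tz": 0, "wx": 0, "wy": 0, "wz": -1.08, "claw": -1}, {"tx": 0, "ty": 0, "tz": 0, "wx": 0, "wy": 0, "wz": -1.26, "claw": -1}, {"tx": 0, "ty": 0, "tz": 0, "wx": 0, "wy": 0, "wz": -1.44, "claw": -1}, {"tx": 0, "ty": 0, "tz": 0, "wx": 0, "wy": 0, "wz": -1.62, "claw": -1}, {"tx": 0, "ty": 0, "tz": 0, "wx": 0, "wy": 0, "wz": -1.8, "claw": -1}])

```text
clock: 5.45
position: [533.5, 11.0, 271.1]
tool_rot: [2.933, -0.371, 0.331]
wrist_force: [0.5, -0.2, -0.3]
opening: 85.3
grip_force: 0.0
```

```bash
python3 -c "
from h import *
to(0,-57.5,70)"
```

```text
deck [ -1.1 -58.7 189.3] err [0.017 0.004 2.653] q [-0.7   0.16  0.63  2.05  0.05  0.55 -1.41] F_deck [ 0.4 -0.1 -0.5] open 85.3 t 5.45
move [2.900e+00 1.000e-01 1.193e+02] [-0.017 -0.004 -2.653]
```

Call:
play_rows(moves=[{"tx": 0, "ty": 0, "tz": 0, "wx": 0, "wy": 0, "wz": -0.18, "claw": -1}, {"tx": 0, "ty": 0, "tz": 0, "wx": 0, "wy": 0, "wz": -0.36, "claw": -1}, {"tx": 0, "ty": 0, "tz": 0, "wx": 0, "wy": 0, "wz": -0.54, "claw": -1}, {"tx": 0, "ty": 0, "tz": 0, "wx": 0, "wy": 0, "wz": -0.72, "claw": -1}, {"tx": 0, "ty": 0, "tz": 0, "wx": 0, "wy": 0, "wz": -0.9, "claw": -1}, {"tx": 0, "ty": 0, "tz": 0, "wx": 0, "wy": 0, "wz": -1.08, "claw": -1}, {"tx": 0, "ty": 0, "tz": 0, "wx": 0, "wy": 0, "wz": -1.26, "claw": -1}, {"tx": 0, "ty": 0, "tz": 0, "wx": 0, "wy": 0, "wz": -1.44, "claw": -1}, {"tx": 0, "ty": 0, "tz": 0, "wx": 0, "wy": 0, "wz": -1.62, "claw": -1}, {"tx": 0, "ty": 0, "tz": 0, "wx": 0, "wy": 0, "wz": -1.8, "claw": -1}])

```text
clock: 6.7
position: [533.5, 11.0, 271.1]
tool_rot: [2.814, 0.274, 2.047]
wrist_force: [-0.3, -1.2, 0.0]
opening: 85.5
grip_force: 0.0
```

```bash
python3 -c "
from h import *
to(0,-57.5,70)"
```

```text
deck [ -1.1 -58.7 189.3] err [0.006 0.012 0.853] q [-0.4   0.14  0.27  2.05  0.19  0.57  0.25] F_deck [-0.1 -1.2  0.1] open 85.5 t 6.7
move [ -0.8   2.8 119.3] [-0.006 -0.012 -0.853]
```

Call:
play_rows(moves=[{"tx": 0, "ty": 0, "tz": 0, "wx": -0.001, "wy": -0.002, "wz": -0.17, "claw": -1}, {"tx": 0, "ty": 0, "tz": 0, "wx": -0.002, "wy": -0.004, "wz": -0.34, "claw": -1}, {"tx": 0, "ty": 1, "tz": 8, "wx": -0.003, "wy": -0.006, "wz": -0.51, "claw": -1}, {"tx": 0, "ty": 1, "tz": 25, "wx": -0.004, "wy": -0.008, "wz": -0.68, "claw": -1}, {"tx": -1, "ty": 2, "tz": 45, "wx": -0.006, "wy": -0.012, "wz": -0.853, "claw": -1}, {"tx": -1, "ty": 2, "tz": 65, "wx": -0.006, "wy": -0.012, "wz": -0.853, "claw": -1}, {"tx": -1, "ty": 3, "tz": 85, "wx": -0.006, "wy": -0.012, "wz": -0.853, "claw": -1}, {"tx": -1, "ty": 3, "tz": 105, "wx": -0.006, "wy": -0.012, "wz": -0.853, "claw": -1}, {"tx": -1, "ty": 3, "tz": 119, "wx": -0.006, "wy": -0.012, "wz": -0.853, "claw": -1}, {"tx": -1, "ty": 3, "tz": 119, "wx": -0.006, "wy": -0.012, "wz": -0.853, "claw": -1}])

```text
clock: 7.95
position: [584.3, 2.4, 162.9]
tool_rot: [3.14, 0.435, 2.94]
wrist_force: [-0.5, 0.5, -0.0]
opening: 85.5
grip_force: 0.0
```

```bash
python3 - <<'E'
from h import *
to(0,-57.5,2)
p,M,s=cur();c=camera("wrist");np.savez("w3.npz",p=p,M=M)
a=c["frame"][:,:,::-1];b=camera("side")["frame"][145:345,200:370,::-1]
o=np.hstack([cv2.resize(a,(480,360)),cv2.resize(b,(306,360))]);cv2.imwrite("pics/w3.png",np.clip(o*1.3,0,255).astype('uint8'))
E
```

```text
deck [ -0.2 -57.3  69.5] err [0.001 0.001 0.006] q [-0.25  0.35  0.16  2.12  0.29  0.27  1.  ] F_deck [-0.5  0.4  0.2] open 85.5 t 7.95
move [-0.3 -0.2 67.5] [-0.001 -0.001 -0.006]
```

View pics/w3.png

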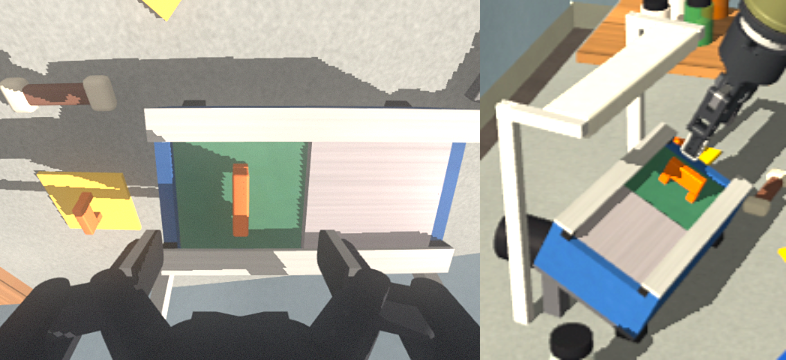

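Wrist view: handle bar upright in the picture at about (320,265) full-scale, midway between the fingers; side view: gripper above the hatch, clear of the light bar. Descending.

Call:
play_rows(moves=[{"tx": 0, "ty": 0, "tz": 8, "wx": 0, "wy": 0, "wz": 0, "claw": -0.2}, {"tx": 0, "ty": 0, "tz": 16, "wx": 0, "wy": 0, "wz": 0, "claw": -0.2}, {"tx": 0, "ty": 0, "tz": 24, "wx": 0, "wy": 0, "wz": 0, "claw": -0.2}, {"tx": 0, "ty": 0, "tz": 32, "wx": 0, "wy": 0, "wz": 0, "claw": -0.2}, {"tx": 0, "ty": 0, "tz": 40, "wx": 0, "wy": 0, "wz": 0, "claw": -0.2}, {"tx": 0, "ty": 0, "tz": 48, "wx": 0, "wy": 0, "wz": 0, "claw": -0.2}, {"tx": 0, "ty": 0, "tz": 55, "wx": 0, "wy": 0, "wz": 0, "claw": -0.2}, {"tx": 0, "ty": 0, "tz": 61, "wx": 0, "wy": 0, "wz": 0, "claw": -0.2}, {"tx": 0, "ty": 0, "tz": 65, "wx": 0, "wy": 0, "wz": 0, "claw": -0.2}, {"tx": 0, "ty": 0, "tz": 65, "wx": 0, "wy": 0, "wz": 0, "claw": -0.2}])

```text
clock: 9.3
position: [611.5, -2.5, 104.2]
tool_rot: [3.139, 0.436, 2.94]
wrist_force: [0.1, -0.2, 0.9]
opening: 51.4
grip_force: 0.0
```

```bash
python3 -c "
from h import *
to(0,-57.5,3)"
```

```text
deck [  0.1 -56.8   4.6] err [-0.     0.001  0.005] q [-0.11  0.48 -0.    2.12  0.81  0.18  0.49] F_deck [ 0.5 -0.2  0.8] open 51.4 t 9.3
move [ 0.1 -0.7  1.6] [ 0.    -0.001 -0.005]
```

Call:
play_rows(moves=[{"tx": 0, "ty": -0.5, "tz": 1, "wx": 0, "wy": 0, "wz": 0, "claw": 1}, {"tx": 0, "ty": -0.5, "tz": 1, "wx": 0, "wy": 0, "wz": 0, "claw": 1}, {"tx": 0, "ty": -0.5, "tz": 1, "wx": 0, "wy": 0, "wz": 0, "claw": 1}, {"tx": 0, "ty": -0.5, "tz": 1, "wx": 0, "wy": 0, "wz": 0, "claw": 1}, {"tx": 0, "ty": -0.5, "tz": 1, "wx": 0, "wy": 0, "wz": 0, "claw": 1}, {"tx": 0, "ty": -0.5, "tz": 1, "wx": 0, "wy": 0, "wz": 0, "claw": 1}, {"tx": 0, "ty": -0.5, "tz": 1, "wx": 0, "wy": 0, "wz": 0, "claw": 1}, {"tx": 0, "ty": -0.5, "tz": 1, "wx": 0, "wy": 0, "wz": 0, "claw": 1}, {"tx": 0, "ty": -0.5, "tz": 1, "wx": 0, "wy": 0, "wz": 0, "claw": 1}, {"tx": 0, "ty": -0.5, "tz": 1, "wx": 0, "wy": 0, "wz": 0, "claw": 1}], grip_force=60)

```text
clock: 10.55
position: [611.8, -2.8, 104.1]
tool_rot: [3.139, 0.437, 2.94]
wrist_force: [-4.8, 1.0, 5.5]
opening: 11.1
grip_force: 59.8
```

```bash
python3 -c "
from h import *
to(0,-57.5,3)"
```

```text
deck [  0.3 -57.    4.4] err [-0.    -0.     0.005] q [-0.11  0.48 -0.01  2.12  0.82  0.18  0.47] F_deck [-2.1  0.1  7. ] open 11.1 t 10.55
move [ 0.3 -0.5  1.4] [ 0.     0.    -0.005]
```

Call:
play_rows(moves=[{"tx": 0, "ty": 0, "tz": -2, "wx": 0, "wy": 0, "wz": 0, "claw": 1}, {"tx": 0, "ty": 0, "tz": -4, "wx": 0, "wy": 0, "wz": 0, "claw": 1}, {"tx": 0, "ty": 0, "tz": -6, "wx": 0, "wy": 0, "wz": 0, "claw": 1}, {"tx": 0, "ty": 0, "tz": -8, "wx": 0, "wy": 0, "wz": 0, "claw": 1}, {"tx": 0, "ty": 0, "tz": -10, "wx": 0, "wy": 0, "wz": 0, "claw": 1}, {"tx": 0, "ty": 0, "tz": -11, "wx": 0, "wy": 0, "wz": 0, "claw": 1}, {"tx": 0, "ty": 0, "tz": -12, "wx": 0, "wy": 0, "wz": 0, "claw": 1}, {"tx": 0, "ty": 0, "tz": -12.5, "wx": 0, "wy": 0, "wz": 0, "claw": 1}, {"tx": 0, "ty": 0, "tz": -12.5, "wx": 0, "wy": 0, "wz": 0, "claw": 1}, {"tx": 0, "ty": 0, "tz": -12.5, "wx": 0, "wy": 0, "wz": 0, "claw": 1}])

```text
clock: 11.8
position: [606.7, -1.9, 115.2]
tool_rot: [3.139, 0.436, 2.94]
wrist_force: [0.4, 0.7, -4.0]
opening: 10.9
grip_force: 58.5
```

```bash
python3 - <<'E'
from h import *
to(0,-57.5,17)
c=camera("side")["frame"][195:295,250:360,::-1];d=camera("wrist")["frame"][:,:,::-1]
o=np.hstack([cv2.resize(c,(396,360),interpolation=2),cv2.resize(d,(400,360))]);cv2.imwrite("pics/l1.png",np.clip(o*1.3,0,255).astype('uint8'))
E
```

```text
deck [  0.3 -57.1  16.6] err [-0.    -0.     0.005] q [-0.08  0.45 -0.04  2.12  0.8   0.21  0.49] F_deck [-1.5  0.8 -3.7] open 10.9 t 11.8
move [ 0.3 -0.4 -0.4] [ 0.     0.    -0.005]
```

View pics/l1.png

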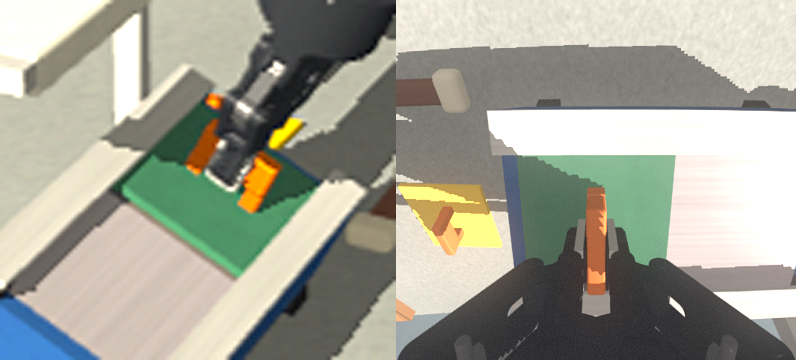

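Hatch is held clear of the deck edge (side crop: full plate thickness visible above the deck). Slide.

Call:
play_rows(moves=[{"tx": 0, "ty": 6, "tz": -0.5, "wx": 0, "wy": 0, "wz": 0, "claw": 1}, {"tx": 0, "ty": 17, "tz": -0.5, "wx": 0, "wy": 0, "wz": 0, "claw": 1}, {"tx": 0, "ty": 28, "tz": -0.5, "wx": 0, "wy": 0, "wz": 0, "claw": 1}, {"tx": 0, "ty": 39, "tz": -0.5, "wx": 0, "wy": 0, "wz": 0, "claw": 1}, {"tx": 0, "ty": 50, "tz": -0.5, "wx": 0, "wy": 0, "wz": 0, "claw": 1}, {"tx": 0, "ty": 61, "tz": -0.5, "wx": 0, "wy": 0, "wz": 0, "claw": 1}, {"tx": 0, "ty": 72, "tz": -0.5, "wx": 0, "wy": 0, "wz": 0, "claw": 1}, {"tx": 0, "ty": 83, "tz": -0.5, "wx": 0, "wy": 0, "wz": 0, "claw": 1}, {"tx": 0, "ty": 94, "tz": -0.5, "wx": 0, "wy": 0, "wz": 0, "claw": 1}, {"tx": 0, "ty": 105, "tz": -0.5, "wx": 0, "wy": 0, "wz": 0, "claw": 1}])

```text
clock: 13.15
position: [627.6, 101.7, 115.9]
tool_rot: [3.139, 0.436, 2.94]
wrist_force: [0.3, -0.2, -3.6]
opening: 10.9
grip_force: 58.5
```

```bash
python3 -c "
from h import *
to(0,60,17)"
```

```text
deck [ 0.9 48.6 17.2] err [-0.    -0.     0.005] q [-0.3   0.49 -0.02  2.03  0.77  0.32  0.35] F_deck [-1.3 -0.1 -3.4] open 10.9 t 13.15
move [ 1.  11.4  0.2] [ 0.     0.    -0.005]
```

Call:
play_rows(moves=[{"tx": 0, "ty": 3, "tz": 0, "wx": 0, "wy": 0, "wz": 0, "claw": 1}, {"tx": 0.5, "ty": 6, "tz": 0, "wx": 0, "wy": 0, "wz": 0, "claw": 1}, {"tx": 0.5, "ty": 8, "tz": 0, "wx": 0, "wy": 0, "wz": 0, "claw": 1}, {"tx": 0.5, "ty": 9, "tz": 0, "wx": 0, "wy": 0, "wz": 0, "claw": 1}, {"tx": 0.5, "ty": 10, "tz": 0, "wx": 0, "wy": 0, "wz": 0, "claw": 1}, {"tx": 0.5, "ty": 10.5, "tz": 0.5, "wx": 0, "wy": 0, "wz": 0, "claw": 1}, {"tx": 0.5, "ty": 11, "tz": 1, "wx": 0, "wy": 0, "wz": 0, "claw": 1}, {"tx": 0.5, "ty": 11, "tz": 1.5, "wx": 0, "wy": 0, "wz": 0, "claw": 1}, {"tx": 0.5, "ty": 11, "tz": 2, "wx": 0, "wy": 0, "wz": 0, "claw": 1}, {"tx": 0.5, "ty": 11, "tz": 2, "wx": 0, "wy": 0, "wz": 0, "claw": 1}])

```text
clock: 14.4
position: [630.0, 111.7, 113.9]
tool_rot: [3.139, 0.436, 2.94]
wrist_force: [0.4, 0.3, -3.3]
opening: 10.8
grip_force: 58.5
```

```bash
python3 -c "
from h import *
to(0,60,14.4)"
```

```text
deck [ 0.4 58.9 15.1] err [-0.    -0.     0.005] q [-0.32  0.5  -0.02  2.02  0.77  0.32  0.34] F_deck [-1.1  0.3 -3.1] open 10.8 t 14.4
move [0.4 1.1 0.7] [ 0.     0.    -0.005]
```

Call:
play_rows(moves=[{"tx": 0, "ty": 0.5, "tz": 0, "wx": 0, "wy": 0, "wz": 0, "claw": 1}, {"tx": 0, "ty": 1, "tz": 0, "wx": 0, "wy": 0, "wz": 0, "claw": 1}, {"tx": 0, "ty": 1.5, "tz": 0, "wx": 0, "wy": 0, "wz": 0, "claw": 1}, {"tx": 0, "ty": 1.5, "tz": 0.5, "wx": 0, "wy": 0, "wz": 0, "claw": 1}, {"tx": 0, "ty": 1.5, "tz": 1, "wx": 0, "wy": 0, "wz": 0, "claw": 1}, {"tx": 0, "ty": 1.5, "tz": 1, "wx": 0, "wy": 0, "wz": 0, "claw": 1}, {"tx": 0, "ty": 1.5, "tz": 1, "wx": 0, "wy": 0, "wz": 0, "claw": 1}, {"tx": 0, "ty": 1.5, "tz": 1, "wx": 0, "wy": 0, "wz": 0, "claw": 1}, {"tx": 0, "ty": 1.5, "tz": 1, "wx": 0, "wy": 0, "wz": 0, "claw": 1}, {"tx": 0, "ty": 1.5, "tz": 1, "wx": 0, "wy": 0, "wz": 0, "claw": 1}])

```text
clock: 15.65
position: [630.7, 113.1, 113.1]
tool_rot: [3.139, 0.437, 2.94]
wrist_force: [-2.2, 0.7, -1.4]
opening: 10.8
grip_force: 58.9
```

```bash
python3 -c "
from h import *
to(0,60,14.4)"
```

```text
deck [ 0.5 60.4 14.2] err [-0.    -0.     0.005] q [-0.33  0.51 -0.01  2.02  0.77  0.32  0.33] F_deck [-2.7  0.3 -0.3] open 10.8 t 15.65
move [ 0.5 -0.4 -0.2] [ 0.     0.    -0.005]
```

Call:
play_rows(moves=[{"tx": 0, "ty": 0, "tz": 0, "wx": 0, "wy": 0, "wz": 0, "claw": -0.2}, {"tx": 0, "ty": 0, "tz": 0, "wx": 0, "wy": 0, "wz": 0, "claw": -0.2}, {"tx": 0, "ty": 0, "tz": 0, "wx": 0, "wy": 0, "wz": 0, "claw": -0.2}, {"tx": 0, "ty": 0, "tz": 0, "wx": 0, "wy": 0, "wz": 0, "claw": -0.2}, {"tx": 0, "ty": 0, "tz": -5, "wx": 0, "wy": 0, "wz": 0, "claw": -0.2}, {"tx": 0, "ty": 0, "tz": -15, "wx": 0, "wy": 0, "wz": 0, "claw": -0.2}, {"tx": 0, "ty": 0, "tz": -25, "wx": 0, "wy": 0, "wz": 0, "claw": -0.2}, {"tx": 0, "ty": 0, "tz": -35, "wx": 0, "wy": 0, "wz": 0, "claw": -0.2}, {"tx": 0, "ty": 0, "tz": -45, "wx": 0, "wy": 0, "wz": 0, "claw": -0.2}, {"tx": 0, "ty": 0, "tz": -50, "wx": 0, "wy": 0, "wz": 0, "claw": -0.2}])

```text
clock: 16.9
position: [609.9, 117.4, 159.3]
tool_rot: [3.138, 0.437, 2.94]
wrist_force: [-0.0, 0.1, -0.5]
opening: 51.4
grip_force: 0.0
```

```bash
python3 -c "
from h import *
to(-20,-57.5,62)"
```

```text
deck [ 0.8 60.5 65.1] err [-0.001 -0.001  0.005] q [-0.29  0.41 -0.1   2.01  0.69  0.43  0.41] F_deck [-0.2  0.1 -0.4] open 51.4 t 16.9
move [  20.1 -118.1    3. ] [ 0.001  0.001 -0.005]
```

Call:
play_rows(moves=[{"tx": 3, "ty": -12, "tz": 0, "wx": 0, "wy": 0, "wz": 0, "claw": -0.2}, {"tx": 6, "ty": -27, "tz": 0, "wx": 0, "wy": 0, "wz": 0, "claw": -0.2}, {"tx": 9, "ty": -43, "tz": 0, "wx": 0, "wy": 0, "wz": 0, "claw": -0.2}, {"tx": 12, "ty": -59, "tz": 0, "wx": 0, "wy": 0, "wz": 0, "claw": -0.2}, {"tx": 15, "ty": -75, "tz": 0, "wx": 0, "wy": 0, "wz": 0, "claw": -0.2}, {"tx": 18, "ty": -91, "tz": 0, "wx": 0, "wy": 0, "wz": 0, "claw": -0.2}, {"tx": 20, "ty": -106, "tz": 0, "wx": 0, "wy": 0, "wz": 0, "claw": -0.2}, {"tx": 20, "ty": -115, "tz": 0, "wx": 0, "wy": 0, "wz": 0, "claw": -0.2}, {"tx": 20, "ty": -118, "tz": 0, "wx": 0, "wy": 0, "wz": 0, "claw": -0.2}, {"tx": 20, "ty": -118, "tz": 0, "wx": 0, "wy": 0, "wz": 0, "claw": -0.2}])

```text
clock: 18.15
position: [568.9, 5.3, 149.7]
tool_rot: [3.139, 0.437, 2.94]
wrist_force: [-0.1, -0.7, -0.1]
opening: 51.2
grip_force: 0.0
```

```bash
python3 - <<'E'
from h import *
to(-20,-57.5,-43)
p,M,s=cur();c=camera("wrist");E=wE(c,p,M);f=c["frame"]
cv2.imwrite("pics/k1.png",np.clip(f[:,:,::-1]*1.2,0,255).astype('uint8'))
h=cv2.cvtColor(f,cv2.COLOR_RGB2HSV);m=cv2.inRange(h,(0,150,50),(5,255,255))|cv2.inRange(h,(174,150,50),(180,255,255))
n,l,st,ce=cv2.connectedComponentsWithStats(m)
for i in range(1,n):
    if st[i][4]>40:print(st[i],ce[i],ondeck(ray(c,ce[i],E),Rd,O,-13).round(1))
E
```

```text
deck [-19.9 -57.4  64.1] err [-0.001 -0.     0.005] q [-0.07  0.35 -0.1   2.17  0.72  0.27  0.55] F_deck [-0.  -0.7 -0.1] open 51.2 t 18.15
move [ 1.000e-01 -2.000e-01  1.071e+02] [ 0.001  0.    -0.005]
[306 238  31  30 715] [321.28391608 252.48811189] [-21.9 -56.2 -13. ]
```

View pics/k1.png

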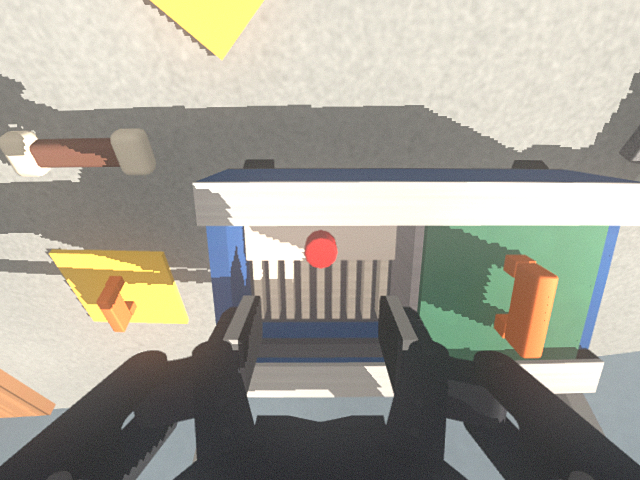

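The knob's red face is at (321,249), centred between the fingers in the open well; the hatch lies parked at right with its edge at the stop. Descend in two stages.

Call:
play_rows(moves=[{"tx": 0, "ty": 0.5, "tz": 6, "wx": 0, "wy": 0, "wz": 0, "claw": -0.2}, {"tx": 0, "ty": 0.5, "tz": 13, "wx": 0, "wy": 0, "wz": 0, "claw": -0.2}, {"tx": 0.5, "ty": 0.5, "tz": 20, "wx": 0, "wy": 0, "wz": 0, "claw": -0.2}, {"tx": 0.5, "ty": 0.5, "tz": 27, "wx": 0, "wy": 0, "wz": 0, "claw": -0.2}, {"tx": 0.5, "ty": 0.5, "tz": 34, "wx": 0, "wy": 0, "wz": 0, "claw": -0.2}, {"tx": 0.5, "ty": 0.5, "tz": 41, "wx": 0, "wy": 0, "wz": 0, "claw": -0.2}, {"tx": 0.5, "ty": 0.5, "tz": 48, "wx": 0, "wy": 0, "wz": 0, "claw": -0.2}, {"tx": 0.5, "ty": 0.5, "tz": 55, "wx": 0, "wy": 0, "wz": 0, "claw": -0.2}, {"tx": 0.5, "ty": 0.5, "tz": 60, "wx": 0, "wy": 0, "wz": 0, "claw": -0.2}, {"tx": 0.5, "ty": 0.5, "tz": 64, "wx": 0, "wy": 0, "wz": 0, "claw": -0.2}])

```text
clock: 19.45
position: [595.0, 0.6, 90.7]
tool_rot: [3.139, 0.436, 2.94]
wrist_force: [-0.2, 0.2, -0.4]
opening: 51.0
grip_force: 0.0
```

```bash
python3 -c "
from h import *
to(-20.5,-56.7,-43)"
```

```text
deck [-20.9 -57.   -0.5] err [-0.     0.001  0.005] q [-0.07  0.49 -0.07  2.18  1.21  0.18  0.08] F_deck [-0.4  0.1 -0.3] open 51.0 t 19.45
move [-0.4  0.3 42.5] [ 0.    -0.001 -0.005]
```

Call:
play_rows(moves=[{"tx": 0, "ty": 0, "tz": 4, "wx": 0, "wy": 0, "wz": 0, "claw": -0.2}, {"tx": 0, "ty": 0, "tz": 9, "wx": 0, "wy": 0, "wz": 0, "claw": -0.2}, {"tx": -0.5, "ty": 0, "tz": 14, "wx": 0, "wy": 0, "wz": 0, "claw": -0.2}, {"tx": -0.5, "ty": 0, "tz": 19, "wx": 0, "wy": 0, "wz": 0, "claw": -0.2}, {"tx": -0.5, "ty": 0, "tz": 24, "wx": 0, "wy": 0, "wz": 0, "claw": -0.2}, {"tx": -0.5, "ty": 0, "tz": 29, "wx": 0, "wy": 0, "wz": 0, "claw": -0.2}, {"tx": -0.5, "ty": 0, "tz": 34, "wx": 0, "wy": 0, "wz": 0, "claw": -0.2}, {"tx": -0.5, "ty": 0, "tz": 38, "wx": 0, "wy": 0, "wz": 0, "claw": -0.2}, {"tx": -0.5, "ty": 0, "tz": 41, "wx": 0, "wy": 0, "wz": 0, "claw": -0.2}, {"tx": -0.5, "ty": 0, "tz": 41, "wx": 0, "wy": 0, "wz": 0, "claw": -0.2}])

```text
clock: 20.7
position: [612.3, -2.9, 54.0]
tool_rot: [3.139, 0.436, 2.94]
wrist_force: [-0.0, -0.6, -0.1]
opening: 51.3
grip_force: 0.0
```

```bash
python3 -c "
from h import *
to(-20.5,-56.7,-43)"
```

```text
deck [-20.4 -57.  -41.3] err [-0.     0.001  0.005] q [-0.04  0.57 -0.1   2.16  1.62  0.19 -0.33] F_deck [ 0.1 -0.6 -0.1] open 51.3 t 20.7
move [0.1 0.3 1.7] [ 0.    -0.001 -0.005]
```

Call:
play_rows(moves=[{"tx": 0, "ty": 0, "tz": 1, "wx": 0, "wy": 0, "wz": 0, "claw": 1}, {"tx": 0, "ty": 0, "tz": 1, "wx": 0, "wy": 0, "wz": 0, "claw": 1}, {"tx": 0, "ty": 0, "tz": 1, "wx": 0, "wy": 0, "wz": 0, "claw": 1}, {"tx": 0, "ty": 0, "tz": 1, "wx": 0, "wy": 0, "wz": 0, "claw": 1}, {"tx": 0, "ty": 0, "tz": 1, "wx": 0, "wy": 0, "wz": 0, "claw": 1}, {"tx": 0, "ty": 0, "tz": 1, "wx": 0, "wy": 0, "wz": 0, "claw": 1}, {"tx": 0, "ty": 0, "tz": 1, "wx": 0, "wy": 0, "wz": 0, "claw": 1}, {"tx": 0, "ty": 0, "tz": 1, "wx": 0, "wy": 0, "wz": 0, "claw": 1}, {"tx": 0, "ty": 0, "tz": 1, "wx": 0, "wy": 0, "wz": 0, "claw": 1}, {"tx": 0, "ty": 0, "tz": 1, "wx": 0, "wy": 0, "wz": 0, "claw": 1}], grip_force=60)

```text
clock: 21.95
position: [612.8, -3.0, 53.7]
tool_rot: [3.139, 0.437, 2.94]
wrist_force: [-3.5, 0.3, 5.2]
opening: 20.1
grip_force: 58.6
```

```bash
python3 -c "
from h import *
to(-20.5,-56.7,-15)"
```

```text
deck [-20.1 -57.  -41.7] err [-0.    -0.     0.005] q [-0.04  0.57 -0.11  2.16  1.63  0.19 -0.33] F_deck [-1.  -0.4  6.2] open 20.1 t 21.95
move [  0.4   0.3 -26.7] [ 0.     0.    -0.005]
```

Call:
play_rows(moves=[{"tx": 0, "ty": 0, "tz": -3, "wx": 0, "wy": 0, "wz": 0, "claw": 1}, {"tx": 0, "ty": 0, "tz": -6, "wx": 0, "wy": 0, "wz": 0, "claw": 1}, {"tx": 0, "ty": 0, "tz": -10, "wx": 0, "wy": 0, "wz": 0, "claw": 1}, {"tx": 0, "ty": 0, "tz": -14, "wx": 0, "wy": 0, "wz": 0, "claw": 1}, {"tx": 0, "ty": 0, "tz": -18, "wx": 0, "wy": 0, "wz": 0, "claw": 1}, {"tx": 0, "ty": 0, "tz": -21, "wx": 0, "wy": 0, "wz": 0, "claw": 1}, {"tx": 0, "ty": 0, "tz": -23, "wx": 0, "wy": 0, "wz": 0, "claw": 1}, {"tx": 0, "ty": 0, "tz": -24.5, "wx": 0, "wy": 0, "wz": 0, "claw": 1}, {"tx": 0, "ty": 0, "tz": -25.5, "wx": 0, "wy": 0, "wz": 0, "claw": 1}, {"tx": 0, "ty": 0, "tz": -25.5, "wx": 0, "wy": 0, "wz": 0, "claw": 1}])

```text
clock: 23.2
position: [602.3, -0.9, 76.5]
tool_rot: [3.139, 0.436, 2.94]
wrist_force: [6.5, 0.8, -8.0]
opening: 20.4
grip_force: 59.7
```

```bash
python3 -c "
from h import *
to(-20.5,-56.7,-15)"
```

```text
deck [-20.1 -57.  -16.6] err [-0.     0.     0.005] q [-0.02  0.52 -0.13  2.17  1.39  0.2  -0.1 ] F_deck [ 2.2  2.1 -9.9] open 20.4 t 23.2
move [ 0.4  0.3 -1.6] [ 0.    -0.    -0.005]
```

Call:
play_rows(moves=[{"tx": 0, "ty": 0, "tz": -0.5, "wx": 0, "wy": 0, "wz": 0, "claw": 1}, {"tx": 0, "ty": 0, "tz": -1, "wx": 0, "wy": 0, "wz": 0, "claw": 1}, {"tx": 0, "ty": 0, "tz": -1, "wx": 0, "wy": 0, "wz": 0, "claw": 1}, {"tx": 0, "ty": 0, "tz": -1, "wx": 0, "wy": 0, "wz": 0, "claw": 1}, {"tx": 0, "ty": 0, "tz": -1, "wx": 0, "wy": 0, "wz": 0, "claw": 1}, {"tx": 0, "ty": 0, "tz": -1, "wx": 0, "wy": 0, "wz": 0, "claw": 1}, {"tx": 0, "ty": 0, "tz": -1, "wx": 0, "wy": 0, "wz": 0, "claw": 1}, {"tx": 0, "ty": 0, "tz": -1, "wx": 0, "wy": 0, "wz": 0, "claw": 1}, {"tx": 0, "ty": 0, "tz": -1, "wx": 0, "wy": 0, "wz": 0, "claw": 1}, {"tx": 0, "ty": 0, "tz": -1, "wx": 0, "wy": 0, "wz": 0, "claw": 1}])

```text
clock: 24.45
position: [602.2, -0.9, 76.6]
tool_rot: [3.139, 0.435, 2.94]
wrist_force: [13.7, -0.3, -20.1]
opening: 20.1
grip_force: 59.7
```

```bash
python3 - <<'E'
from h import *
to(-20.5,-56.7,-15)
c=camera("side")["frame"][195:295,250:360,::-1];d=camera("wrist")["frame"][:,:,::-1]
o=np.hstack([cv2.resize(c,(396,360),interpolation=2),cv2.resize(d,(400,360))]);cv2.imwrite("pics/k2.png",np.clip(o*1.3,0,255).astype('uint8'))
E
```

```text
deck [-20.1 -57.  -16.4] err [-0.     0.001  0.005] q [-0.02  0.52 -0.13  2.17  1.39  0.2  -0.1 ] F_deck [  3.7   2.4 -23.9] open 20.1 t 24.45
move [ 0.4  0.3 -1.4] [ 0.    -0.001 -0.005]
```

View pics/k2.png

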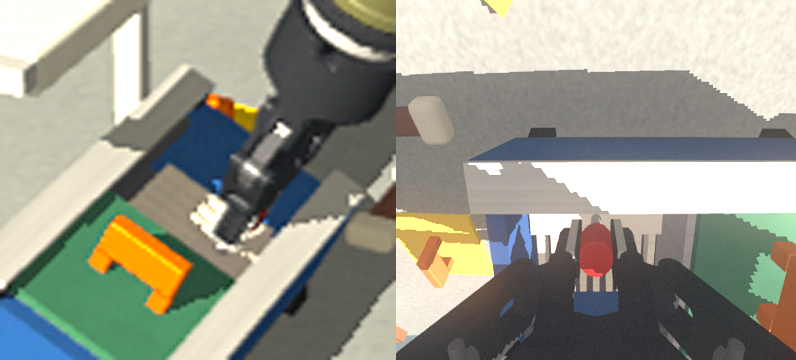

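At the stop (24 N with no further travel), the knob is held between the fingers and the hatch lies parked. Guide it back, then open.

Call:
play_rows(moves=[{"tx": 0, "ty": 0, "tz": 4, "wx": 0, "wy": 0, "wz": 0, "claw": 1}, {"tx": 0, "ty": 0, "tz": 9, "wx": 0, "wy": 0, "wz": 0, "claw": 1}, {"tx": 0, "ty": 0, "tz": 14, "wx": 0, "wy": 0, "wz": 0, "claw": 1}, {"tx": 0, "ty": 0, "tz": 19, "wx": 0, "wy": 0, "wz": 0, "claw": 1}, {"tx": 0, "ty": 0, "tz": 23, "wx": 0, "wy": 0, "wz": 0, "claw": 1}, {"tx": 0, "ty": 0, "tz": 25, "wx": 0, "wy": 0, "wz": 0, "claw": -0.2}, {"tx": 0, "ty": 0, "tz": 25, "wx": 0, "wy": 0, "wz": 0, "claw": -0.2}, {"tx": 0, "ty": 0, "tz": 25, "wx": 0, "wy": 0, "wz": 0, "claw": -0.2}, {"tx": 0, "ty": 0, "tz": 25, "wx": 0, "wy": 0, "wz": 0, "claw": -0.2}, {"tx": 0, "ty": 0, "tz": 25, "wx": 0, "wy": 0, "wz": 0, "claw": -0.2}])

```text
clock: 25.8
position: [612.2, -2.9, 55.1]
tool_rot: [3.139, 0.437, 2.94]
wrist_force: [-0.1, 0.2, -0.3]
opening: 50.8
grip_force: 0.0
```

Call:
play_rows(moves=[{"tx": 0, "ty": 0, "tz": -8, "wx": 0, "wy": 0, "wz": 0, "claw": -0.2}, {"tx": 0, "ty": 0, "tz": -20, "wx": 0, "wy": 0, "wz": 0, "claw": -0.2}, {"tx": 0, "ty": 0, "tz": -32, "wx": 0, "wy": 0, "wz": 0, "claw": -0.2}, {"tx": 0, "ty": 0, "tz": -44, "wx": 0, "wy": 0, "wz": 0, "claw": -0.2}, {"tx": 0, "ty": 0, "tz": -56, "wx": 0, "wy": 0, "wz": 0, "claw": -0.2}, {"tx": 0, "ty": 0, "tz": -68, "wx": 0, "wy": 0, "wz": 0, "claw": -0.2}, {"tx": 0, "ty": 0, "tz": -80, "wx": 0, "wy": 0, "wz": 0, "claw": -0.2}, {"tx": 0, "ty": 0, "tz": -92, "wx": 0, "wy": 0, "wz": 0, "claw": -0.2}, {"tx": 0, "ty": 0, "tz": -105, "wx": 0, "wy": 0, "wz": 0, "claw": -0.2}, {"tx": 0, "ty": 0, "tz": -110, "wx": 0, "wy": 0, "wz": 0, "claw": -0.2}])

```text
clock: 27.05
position: [566.5, 6.1, 155.2]
tool_rot: [3.139, 0.437, 2.94]
wrist_force: [0.2, 0.9, 0.4]
opening: 51.0
grip_force: 0.0
```

```bash
python3 - <<'E'
from h import *
to(-20.5,-56.7,65)
p,M,s=cur();c=camera("wrist");E=wE(c,p,M);f=c["frame"]
h=cv2.cvtColor(f,cv2.COLOR_RGB2HSV);m=cv2.inRange(h,(0,150,50),(5,255,255))|cv2.inRange(h,(174,150,50),(180,255,255))
n,l,st,ce=cv2.connectedComponentsWithStats(m)
for i in range(1,n):
    if st[i][4]>40:print(st[i],ce[i],ondeck(ray(c,ce[i],E),Rd,O,-13).round(1))
cv2.imwrite("pics/end.png",np.clip(np.hstack([cv2.resize(f[:,:,::-1],(400,300)),cv2.resize(camera("scene")["frame"][110:410,230:430,::-1],(200,300)),cv2.resize(camera("side")["frame"][145:345,200:333,::-1],(200,300))])*1.3,0,255).astype('uint8'))
E
```

```text
deck [-19.9 -57.1  70.2] err [-0.    -0.001  0.005] q [ 0.17  0.36 -0.42  2.17  0.95  0.38  0.33] F_deck [0.2 0.9 0.3] open 51.0 t 27.05
move [0.6 0.4 5.2] [ 0.     0.001 -0.005]
[306 235  30  30 690] [320.76666667 249.39275362] [-22.  -56.3 -13. ]
```

View pics/end.png

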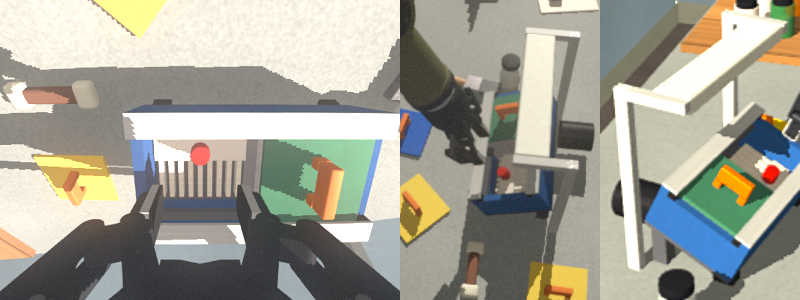

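Final view: the knob is at the same spot as before the pull (home), the hatch lies flat on the parking deck, and the jar, bone and brush are unmoved. Handing in.

```bash
python3 -c "
from workcell import *
print(hand_in())"
```

```text
the job is handed in; nothing more can be done
None
```

The job is handed in (no verdict was returned): the hatch lies parked at its end stop, the knob was pulled to its stop, held about 1 s, guided back in the grip and released at home, and the jar, bone and brush look unmoved.

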